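Fetch the packing tape roll with the pull hook

TASK

The tape gun needs a new roll: pick up the pull hook by its wooden handle, drop its prong into the hole of the big packing tape roll at the far side of the table and drag the roll along the table, flat all the way, until it sits wholly on the square cork mat. Do not touch that roll with the gripper or arm, and leave the smaller, lower tape roll where it is. Finally lay the hook down on the table, out of the roll and clear of it, and let go.

Things in the scene. Friction and masses are not known exactly. Their poses are not given: they have to be found in the camera images.
- hook_grip (a point): Centre of the pull hook's handle, 19 mm above the table: wooden block 90 mm long (x), 24 wide (y), 38 high (z). x points to the hook end, z up. An 8 mm steel rod runs forward from the handle, rising in its first 13 mm to 23 mm above this point, to 120 mm ahead, then bends straight down as a prong hanging 35 mm below the rod's underside. Whole tool 160 g, balanced within 20 mm ahead of this point.
- hook_tip (a point): Lowest end of the pull hook's prong (8 mm diameter, rounded end): 120 mm ahead (x) of hook_grip and 16 mm below it, 3 mm above the table while the tool rests there.
- tape_roll: The big packing tape roll, the one to fetch: tan ring lying flat, 100 mm outside diameter, 76 mm hole right through, 50 mm high, about 280 g. Origin on its axis at the underside. It stands free at the far side, left or right of the small roll, and slides when the prong pulls on the hole's wall.
- small_roll: The other tape roll, same tan material, to be left alone: ring lying flat, 72 mm outside diameter, 52 mm hole, 22 mm high. Origin on its axis at the underside.
- mat: Square cork mat with dark edge, 160 x 160 mm, laid flush on the table (no step to climb), fixed. Origin at its centre at table height, x and y along its sides.
Things that resemble listed ones, but are neither listed nor needed, are in the scene too. What is shaped like the part that bears hook_grip but turquoise is not meant. Leave any orange look-alike of the tape_roll alone.

How it is judged:
By the outcome, as a careful person would: the job done as asked, in the order asked, and still so for the second after the job is handed in, with the robot touching nothing.
It also fails if it takes over 51 s, if anything falls off the work surface, if the arm or the gripper's body presses on something with over 40 N, if the wrist force passes 120 N, or if a joint passes its speed limit or range.

ROBOT

A 6-joint arm with a two-finger parallel gripper is mounted at the origin on the work surface. World frame = base frame: x ahead of the robot, y to its left, z up, the work surface at z = 0. Lengths are in m, angles in rad, forces in N, time in s.
With the tool pointing down it reaches from about 0.35 to 0.85 m from the base axis. Payload 8.1 kg.
Tool frame: the origin (TCP) lies between the finger pads; the fingertips stand tips_ahead ahead of it and the grasp point (between the pads) lies 8 mm behind it (tips_ahead is the distance from the TCP to the fingertips, in m); z points along the fingers, x is the direction in which the jaws open and shut, and the axes are right-handed (so a half turn about z gives the same grasp; the last joint's range is limited). The gripper opens to 93 mm and grips with 3 to 60 N. Pads are 15 mm wide; open, the fingers measure 128 mm over their backs; the gripper's body (75 mm by 188 mm) begins 65 mm behind the grasp point.
Start: joints at [-1.211, 0.13, 1.488, -0, 1.523, -0.085], TCP at [0.258, -0.542, 0.23] pointing down, gripper open.
Joint ranges: [-2.96, 2.96], [-0.89, 2.26], [0.02, 2.5], [-1.34, 4.48], [0, 2.73], [-2.66, 2.66]. Speed limits (rad/s): [2.39, 2.39, 2.79, 3.14, 3.14, 3.14].

INTERFACE

Orientations are given as a rotation vector (axis times angle).
In Python, from plant import * gives the robot as it stands.
- The arm moves only by the tool play_rows, never from a script. Its argument "increments" is a list that holds one entry, the list of rows, each a list of 4 numbers: the shift along the tool's x, y, z in cm, then the turn about the tool's z in rad. A call has 1 to 5 rows; each row is the pose to reach, as a shift and turn from the pose measured when the call began, along the tool's axes at that moment; what a row does not reach only later rows make up. A row lasts 1/10 s, in which the tool goes at most 50 mm and 8.59 degrees, less where a joint would pass 70% of its speed; a pose out of reach is approached as far as the arm can. A call with a gripper value outside its range is refused whole. "jaw" is the finger opening in cm, from 0 to 9.3, set as the call begins (left out, the last holds). The fingers move at their own pace and stop on an object; "squeeze" is the grip in N (left out, the last holds). Time passes only in rows, so rows that repeat a pose let the fingers close. It gives the time, the measured TCP pose, the force and the opening at its end, in the units of the state.
- read_state(): the state, without advancing time (a new reading comes with each control period).
- read_camera(name): name is "side" or "top" or "wrist"; returns (picture, depth): 480x640x3 uint8, blue, green, red; 480x640 float32, m along the optical axis (not along the pixel's ray), 0 where there is no reading.
- camera_params(name): a dict with "K" (3x3 intrinsics, pixels), "eye" and "orientation" of the camera in the world. Camera axes: x right, y up, looking along -z (the intrinsics and any distortion apply to the point x, -y, -z); pixel columns grow to the right and rows downward; lengths in m; the calibration is good to about 2 mm. A picture is of the moment at which its call begins: read the wrist's pose just before it. camera_params takes no time and is no camera call; for the wrist camera it gives the pose at the moment of the call.
- close_job(): hands the job in, once; it reports no verdict.
The state is a dict: "t": time; "q": joint angles; "dq": joint speeds; "joint_torque": joint torques, N m; "tool_pos": TCP position; "orientation": TCP orientation; "force": force on the tool from outside, world axes, zero at the start; "wrist_torque": the same for the moment, N m; "opening": finger opening in m.
Only numpy, scipy, OpenCV 4.12 (cv2) and the standard library are available. Lean on these libraries where they do the work, as an engineer would, in place of code of your own. Each camera call takes 0.05 s, during which the arm holds its last target.

## Working session

There is one attempt and no reset: what is moved stays moved. The work goes in short steps, Python scripts to look and compute and a tool call to move; the robot and the scene stay as the last step left them, time stands still between calls to the robot, and variables do not carry over. Pictures are saved under pics/ and viewed, and the job is handed in when it is done.

Besides the shell and the picture viewer there is one more tool, called after "Emit:" by a JSON object that holds its "fn" and its "kwargs", one argument or row to a line. play_rows: Moves the arm, as the interface text tells. Its arguments: {"type":"object","properties":{"increments":{"type":"array"},"jaw":{"type":"number"},"squeeze":{"type":"number"}},"required":["increments"]}

```bash
mkdir -p pics; ls; python3 - <<'E'
from plant import *
import cv2,numpy as np
s=read_state();print(s)
for n in("side","top"):
    p,d=read_camera(n);cv2.imwrite(f"pics/{n}0.png",p);np.save(f"pics/{n}0_d.npy",d);print(n,camera_params(n),d.min(),d.max())
E
```

```text
pics
{'t': 0.0, 'q': array([-1.21138699e+00,  1.31164776e-01,  1.48927976e+00, -1.57397814e-05,
        1.52299247e+00, -8.53679138e-02]), 'dq': array([ 2.13791760e-03,  2.57910200e-03, -6.45100103e-05, -6.48473740e-04,
        6.38256188e-05,  2.26506193e-04]), 'joint_torque': array([ 1.09806719e-03, -5.59842718e+01, -4.91751659e+01,  7.70762167e-02,
        3.58129630e-02, -1.19093434e-04]), 'tool_pos': array([ 0.25799205, -0.54109121,  0.22858501]), 'orientation': array([-2.65576479e+00,  1.67618441e+00,  2.32327850e-03]), 'force': array([-1.21276756,  0.86926751, -0.25657889]), 'wrist_torque': array([ 0.03074831, -0.00784536, -0.03295709]), 'opening': 0.09295082625486098}
side {'K': array([[520.10885174,   0.        , 318.64240862],
       [  0.        , 520.10885174, 238.64304528],
       [  0.        ,   0.        ,   1.        ]]), 'eye': array([0.95507112, 0.6886053 , 0.73039514]), 'orientation': array([0.30424149, 1.16178617, 2.36118849])} 0.0 3.7602615
top {'K': array([[527.36673799,   0.        , 317.59452121],
       [  0.        , 527.36673799, 240.69583844],
       [  0.        ,   0.        ,   1.        ]]), 'eye': array([ 0.45181112, -0.05923102,  1.03145023]), 'orientation': array([ 0.05541039, -0.05822172, -1.57470775])} 0.0 1.8650391
```

View pics/top0.png

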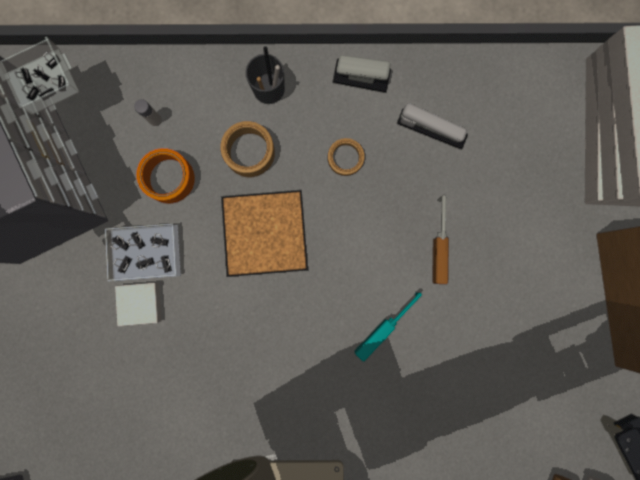

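View pics/side0.png

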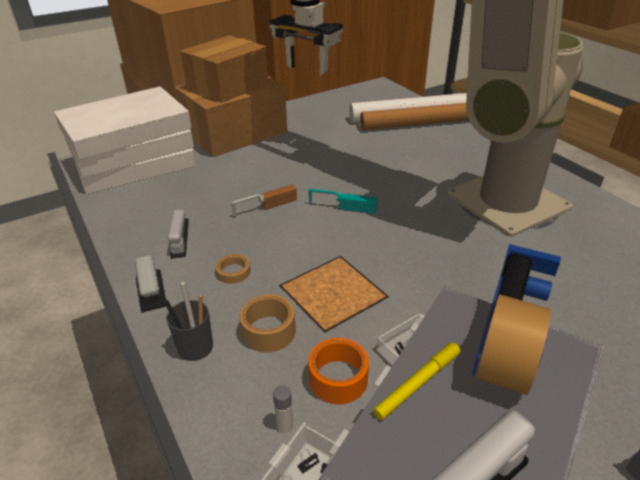

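The top view shows the wooden hook (handle at (441,260), prong at about (443,198)), the big roll at (247,148), the small roll at (346,156) and the mat at (265,233). The orange ring and the turquoise hook are decoys. Next I'll measure these.

```bash
cat > h.py <<'E'
import numpy as np,cv2
from plant import *
from scipy.spatial.transform import Rotation as R
def ray(n,uv,z,cp=None):
    cp=cp or camera_params(n);K=cp['K'];uv=np.atleast_2d(np.array(uv,float))
    d=np.c_[(uv[:,0]-K[0,2])/K[0,0],-(uv[:,1]-K[1,2])/K[1,1],-np.ones(len(uv))]
    w=R.from_rotvec(cp['orientation']).apply(d)
    return cp['eye']+w*((z-cp['eye'][2])/w[:,2])[:,None]
def pts(n,d,mask):
    cp=camera_params(n);K=cp['K'];v,u=np.nonzero(mask&(d>0));z=d[v,u]
    c=np.c_[(u-K[0,2])/K[0,0]*z,-(v-K[1,2])/K[1,1]*z,-z]
    return cp['eye']+R.from_rotvec(cp['orientation']).apply(c)
E
cat > m.py <<'E'
from h import *
import sys
p=cv2.imread(sys.argv[1]+'.png');d=np.load(sys.argv[1]+'_d.npy')
hsv=cv2.cvtColor(p,cv2.COLOR_BGR2HSV)
m=cv2.inRange(hsv,(5,90,60),(25,255,255))
n,l,st,c=cv2.connectedComponentsWithStats(m)
for i in range(1,n):
    if st[i,4]>100:
        mk=l==i;P=pts('top',d,mk);print(i,st[i],c[i].round(1),'hue',np.median(hsv[mk],0),'z',np.percentile(P[:,2],[5,50,95]).round(4),'xy',np.median(P,0)[:2].round(3))
        cs=max(cv2.findContours(mk.astype(np.uint8),cv2.RETR_EXTERNAL,cv2.CHAIN_APPROX_NONE)[0],key=cv2.contourArea)[:,0]
        for z in (0,.022,.038,.05):
            W=ray('top',cs,z)[:,:2].astype(np.float32)
            (a,b)=cv2.minEnclosingCircle(W*1000);r=cv2.minAreaRect(W*1000);print('   z',z,'circ',np.round(a,1),round(b,1),'rect',np.round(r[0],1),np.round(r[1],1),round(r[2],1))
E
python3 m.py pics/top0
python3 - <<'E'
import cv2
p=cv2.imread('pics/top0.png')[170:310,380:500];cv2.imwrite('pics/c.png',cv2.resize(p,None,fx=4,fy=4))
E
```

```text
2 [ 221  121   53   56 1211] [247.1 147.4] hue [ 16. 139. 131.] z [0.0179 0.0491 0.0528] xy [0.703 0.071]
   z 0 circ [710.5  78.2] 56.5 rect [713.6  78.7] [106.4 106. ] 51.1
   z 0.022 circ [705.   75.2] 55.3 rect [708.   75.7] [104.2 103.7] 51.1
   z 0.038 circ [700.9  73.1] 54.4 rect [704.   73.6] [102.5 102.1] 51.1
   z 0.05 circ [697.9  71.5] 53.8 rect [700.9  72. ] [101.3 100.8] 51.1
3 [328 138  37  37 584] [345.7 156. ] hue [ 16. 138. 131.] z [0.0101 0.0212 0.0253] xy [ 0.691 -0.117]
   z 0 circ [ 694.  -117.4] 37.4 rect [ 694.8 -118.4] [71.5 72.5] 89.6
   z 0.022 circ [ 688.8 -116.1] 36.6 rect [ 689.6 -117.2] [69.9 70.9] 89.6
   z 0.038 circ [ 685.1 -115.2] 36.1 rect [ 685.9 -116.2] [68.8 69.8] 89.6
   z 0.05 circ [ 682.3 -114.5] 35.6 rect [ 683.  -115.6] [68. 69.] 89.6
4 [ 136  148   59   56 1708] [164.2 175. ] hue [ 14. 219. 129.] z [0.0023 0.0473 0.0525] xy [0.652 0.233]
   z 0 circ [658.2 239.1] 59.9 rect [656.9 240.5] [118.  105.8] 45.1
   z 0.022 circ [653.8 232.7] 58.6 rect [652.6 234.1] [115.5 103.6] 45.1
   z 0.038 circ [650.6 228.1] 57.7 rect [649.4 229.4] [113.6 10
[... 582 characters left out ...]
3]
   z 0 circ [ 474.8 -661.2] 80.5 rect [ 475.3 -648.5] [ 82.5 150.9] 87.2
   z 0.022 circ [ 474.3 -648.3] 78.8 rect [ 474.8 -635.9] [ 80.7 147.7] 87.2
   z 0.038 circ [ 474. -639.] 77.6 rect [ 474.4 -626.8] [ 79.5 145.3] 87.2
   z 0.05 circ [ 473.7 -632. ] 76.6 rect [ 474.2 -619.9] [ 78.5 143.6] 87.2
12 [433 237  16  47 648] [440.8 260.4] hue [ 14. 175. 124.] z [0.0169 0.0372 0.0403] xy [ 0.486 -0.293]
   z 0 circ [ 487.7 -302.6] 46.2 rect [ 487.7 -301.5] [29.4 90.4] 88.7
   z 0.022 circ [ 486.9 -297.4] 45.2 rect [ 486.9 -296.4] [28.8 88.4] 88.7
   z 0.038 circ [ 486.4 -293.6] 44.5 rect [ 486.4 -292.6] [28.3 87. ] 88.7
   z 0.05 circ [ 485.9 -290.8] 44.0 rect [ 486.  -289.8] [28. 86.] 88.7
```

View pics/c.png

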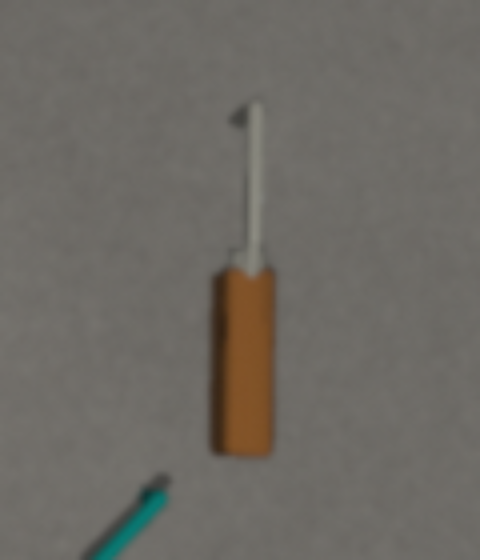

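```bash
python3 - <<'E'
from h import *
f=lambda u,v:(380+u/4,170+v/4)
e=ray('top',[f(275,268),f(272,455)],.038);print('right edge',e.round(4),'yaw',np.degrees(np.arctan2(*(e[0]-e[1])[[1,0]])))
r=ray('top',[f(257,104),f(253,258)],.042);print('rod',r.round(4),'yaw',np.degrees(np.arctan2(*(r[0]-r[1])[[1,0]])))
p=cv2.imread('pics/top0.png');d=np.load('pics/top0_d.npy')
h=cv2.cvtColor(p,cv2.COLOR_BGR2HSV);m=cv2.inRange(h,(5,120,60),(25,255,255))>0
m[:, :425]=0;m[:,460:]=0
P=pts('top',d,m);P=P[P[:,2]>.033];r=cv2.minAreaRect((P[:,:2]*1000).astype(np.float32));print('top face',P.mean(0),r)
# roll by side camera
for n in('top','side'):
  p=cv2.imread(f'pics/{n}0.png');d=np.load(f'pics/{n}0_d.npy');h=cv2.cvtColor(p,cv2.COLOR_BGR2HSV);m=cv2.inRange(h,(5,90,40),(25,200,255))>0
  P=pts(n,d,m)
  for nm,c,z in(('big',(.703,.072),.05),('small',(.689,-.117),.022)):
    k=(np.hypot(*(P[:,:2]-c).T)<.07)&(abs(P[:,2]-z)<.005);Q=P[k]
    # circle fit of ring top
    A=np.c_[2*Q[:,:2],np.ones(len(Q))];s=np.linalg.lstsq(A,(Q[:,:2]**2).sum(1),rcond=None)[0];print(n,nm,s[:2].round(4),np.sqrt(s[2]+s[:2]@s[:2]).round(4),len(Q),Q[:,2].mean().round(4))
E
```

```text
right edge [[ 0.5296 -0.3092  0.038 ]
 [ 0.4415 -0.3057  0.038 ]] yaw -2.216076307878196
rod [[ 0.6072 -0.3014  0.042 ]
 [ 0.5341 -0.2979  0.042 ]] yaw -2.7390288370614444
top face [ 0.48496134 -0.29449242  0.03758647] ((485.4671325683594, -294.2687072753906), (22.942136764526367, 85.14149475097656), 88.94847869873047)
top big [0.702  0.0727] 0.0441 906 0.0499
top small [ 0.6899 -0.1163] 0.031 496 0.0217
side big [0.7052 0.0731] 0.0442 911 0.0508
side small [ 0.6932 -0.1162] 0.0311 389 0.0224
```

```bash
python3 - <<'E'
import plant
print([a for a in dir(plant) if not a.startswith('__')], getattr(plant,'tips_ahead',None))
from h import *
s=read_state();M=R.from_rotvec(s['orientation']).as_matrix();print(M.round(3))
t=np.array([.4855,-.2955,.15]);print((M.T@(t-s['tool_pos'])*100).round(2))
x=M[:,0];print('tool x az',np.degrees(np.arctan2(x[1],x[0])),'want',90-2.4,-92.4)
p,d=read_camera('wrist');cv2.imwrite('pics/w0.png',p)
E
```

```text
['IKError', 'camera_params', 'close_job', 'read_camera', 'read_state', 'tips_ahead'] 0.011
[[ 0.43  -0.903 -0.001]
 [-0.903 -0.43   0.002]
 [-0.002 -0.    -1.   ]]
[-12.37 -31.1    7.89]
tool x az -64.51281707938512 want 87.6 -92.4
```

View pics/w0.png

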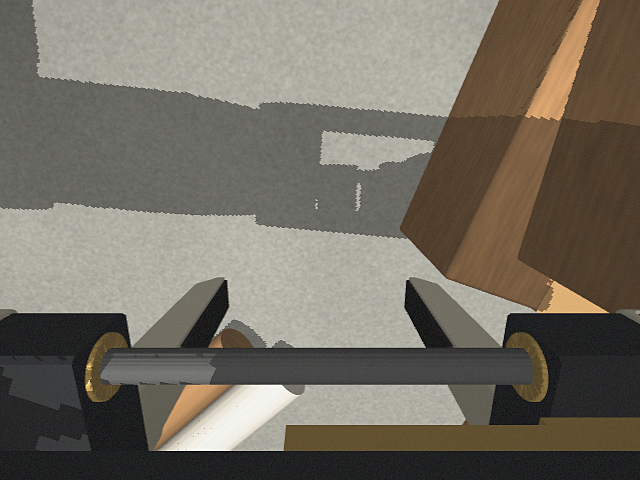

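The wrist view shows only the boxes and the tubes beside the fingers. Next is the move to above the handle.

Emit:
{"fn": "play_rows", "kwargs": {
  "increments": [
    [[-1.2,-3,0,0.05],[-3.6,-7,0,0.15],[-6,-12,0,0.25],[-8,-17,0,0.35],[-9,-22,0,0.45]]
  ],
  "jaw": 6,
  "squeeze": 40
}}

```text
t: 0.65
tool_pos: [0.4105, -0.3698, 0.2289]
orientation: [-2.21, 2.232, 0.002]
force: [0.4, -0.5, 0.4]
opening: 0.061
```

```bash
cat > go.py <<'E'
from h import *
import sys
a=[float(v) for v in sys.argv[1:]]
s=read_state();M=R.from_rotvec(s['orientation']).as_matrix();x=M[:,0]
az=np.degrees(np.arctan2(x[1],x[0]))
print('t',s['t'],'tcp',s['tool_pos'].round(4),'az',az.round(2),'z',M[:,2].round(4),'F',s['force'].round(1),'open',round(s['opening'],4))
if a: print('shift cm',(M.T@(np.array(a[:3])-s['tool_pos'])*100).round(2),'turn',round(-np.radians(a[3]-az),4) if len(a)>3 else '')
E
python3 go.py .4855 -.2955 .15 -92.4
```

```text
t 0.65 tcp [ 0.4105 -0.3698  0.2289] az -90.58 z [-7.0e-04  1.5e-03 -1.0e+00] F [ 0.4 -0.5  0.4] open 0.061
shift cm [-7.49 -7.44  7.9 ] turn 0.0318
```

Emit:
{"fn": "play_rows", "kwargs": {
  "increments": [
    [[-2.5,-2.5,2,0.032],[-5,-5,4,0.032],[-7,-7,6,0.032],[-7.5,-7.45,7.9,0.032],[-7.5,-7.45,7.9,0.032]]
  ]
}}

```text
t: 1.15
tool_pos: [0.4845, -0.2928, 0.1463]
orientation: [2.177, -2.265, -0.012]
force: [0.2, -0.3, 0.0]
opening: 0.0598
```

```bash
python3 go.py .4855 -.2955 .017 -92.4; python3 - <<'E'
from h import *
cp=camera_params('wrist');p,d=read_camera('wrist');cv2.imwrite('pics/w1.png',p)
np.savez('pics/w1.npz',d=d,**cp);print(cp)
E
```

```text
t 1.15 tcp [ 0.4845 -0.2928  0.1463] az -92.27 z [-0.0057  0.0054 -1.    ] F [ 0.2 -0.3  0. ] open 0.0598
shift cm [ 0.34 -0.18 12.92] turn 0.0022
{'K': array([[343.45610981,   0.        , 316.21173789],
       [  0.        , 343.45610981, 240.49714026],
       [  0.        ,   0.        ,   1.        ]]), 'eye': array([ 0.56113825, -0.29798899,  0.30117777]), 'orientation': array([-0.21618238,  0.23201521, -1.59724638])}
```

View pics/w1.png

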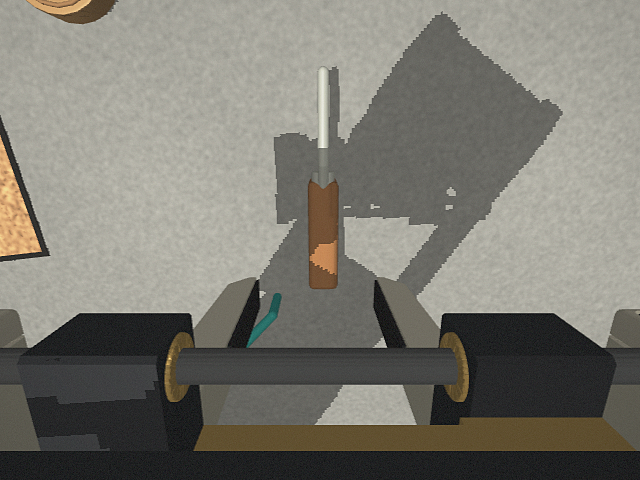

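The wrist view shows the handle between the fingers at columns 308–338, rows 180–288. The turquoise tip is at (278,297), lower left. I'll cross-check both positions.

```bash
python3 - <<'E'
from h import *
z=np.load('pics/w1.npz');cp={k:z[k] for k in('K','eye','orientation')}
print('handle corners',ray('w',[(309,184),(337,184),(310,288),(337,288)],.038,cp).round(4))
print('rod end',ray('w',[(323,68)],.046,cp).round(4))
for h in (.003,.04):print('teal tip wrist',ray('w',[(278,295)],h,cp).round(4),'top',ray('top',[(420,292)],h).round(4))
E
python3 go.py .4855 -.2955 .06 -92.4
```

```text
handle corners [[ 0.5294 -0.2901  0.038 ]
 [ 0.5286 -0.3114  0.038 ]
 [ 0.4434 -0.287   0.038 ]
 [ 0.4426 -0.3095  0.038 ]]
rod end [[ 0.6077 -0.3032  0.046 ]]
teal tip wrist [[ 0.4217 -0.2549  0.003 ]] top [[ 0.4255 -0.2597  0.003 ]]
teal tip wrist [[ 0.439  -0.2603  0.04  ]] top [[ 0.4264 -0.2525  0.04  ]]
t 1.2 tcp [ 0.4847 -0.2942  0.1482] az -92.33 z [-0.004   0.0037 -1.    ] F [-0.1  0.4  0.4] open 0.0604
shift cm [ 0.16 -0.12  8.82] turn 0.0012
```

Emit:
{"fn": "play_rows", "kwargs": {
  "increments": [
    [[0.3,-0.1,2.5,0],[0.35,-0.15,5,0],[0.35,-0.15,7.5,0],[0.35,-0.15,8.8,0],[0.35,-0.15,8.8,0]]
  ]
}}

```text
t: 1.7
tool_pos: [0.4844, -0.2974, 0.0591]
orientation: [2.174, -2.267, -0.013]
force: [-0.4, 0.6, -0.7]
opening: 0.0599
```

```bash
python3 go.py .486 -.2975 .017 -92.3
```

```text
t 1.7 tcp [ 0.4844 -0.2974  0.0591] az -92.39 z [-0.0063  0.0053 -1.    ] F [-0.4  0.6 -0.7] open 0.0599
shift cm [ 0.02 -0.19  4.2 ] turn -0.0016
```

Emit:
{"fn": "play_rows", "kwargs": {
  "increments": [
    [[0,-0.15,1.5,0],[0,-0.15,3,0],[0,-0.15,4.1,0],[0,-0.15,4.1,0],[0,-0.15,4.1,0]]
  ]
}}

```text
t: 2.2
tool_pos: [0.4854, -0.2971, 0.0177]
orientation: [2.174, -2.266, -0.014]
force: [-0.7, -0.0, -0.2]
opening: 0.06
```

Emit:
{"fn": "play_rows", "kwargs": {
  "increments": [
    [[0,0,0,0],[0,0,0,0],[0,0,0,0],[0,0,0,0],[0,0,0,0]]
  ],
  "jaw": 0,
  "squeeze": 45
}}

```text
t: 2.7
tool_pos: [0.4855, -0.2971, 0.0179]
orientation: [2.174, -2.266, -0.014]
force: [0.5, -1.8, -0.2]
opening: 0.0247
```

```bash
python3 go.py .486 -.2975 .117 -92.3
```

```text
t 2.7 tcp [ 0.4855 -0.2971  0.0179] az -92.38 z [-0.0067  0.0056 -1.    ] F [ 0.5 -1.8 -0.2] open 0.0247
shift cm [-0.02  0.02 -9.91] turn -0.0014
```

Emit:
{"fn": "play_rows", "kwargs": {
  "increments": [
    [[0,0,-1,0],[0,0,-3.5,0],[0,0,-6.5,0],[0,0,-9,0],[0,0,-10,0]]
  ]
}}

```text
t: 3.2
tool_pos: [0.4877, -0.2988, 0.1216]
orientation: [2.175, -2.267, -0.006]
force: [-0.2, -0.5, -1.5]
opening: 0.0236
```

Emit:
{"fn": "play_rows", "kwargs": {
  "increments": [
    [[0,0,0,0],[0,0,0,0]]
  ]
}}

```text
t: 3.4
tool_pos: [0.4876, -0.2987, 0.1213]
orientation: [2.175, -2.267, -0.006]
force: [0.4, 1.1, -2.3]
opening: 0.0236
```

```bash
python3 - <<'E'
from h import *
for n in('wrist','top','side'):
    cp=camera_params(n);p,d=read_camera(n);cv2.imwrite(f'pics/{n}2.png',p);np.savez(f'pics/{n}2.npz',d=d,**cp)
a=cv2.imread('pics/side2.png')[100:260,180:400];b=cv2.imread('pics/wrist2.png')
cv2.imwrite('pics/c2.png',np.vstack([cv2.resize(a,(440,320)),cv2.resize(b[:260],(440,180+0))]))
E
python3 go.py
```

```text
t 3.55 tcp [ 0.4867 -0.2981  0.1198] az -92.38 z [-0.0052  0.0043 -1.    ] F [ 0.7 -0.1 -1.6] open 0.0239
```

View pics/side2.png

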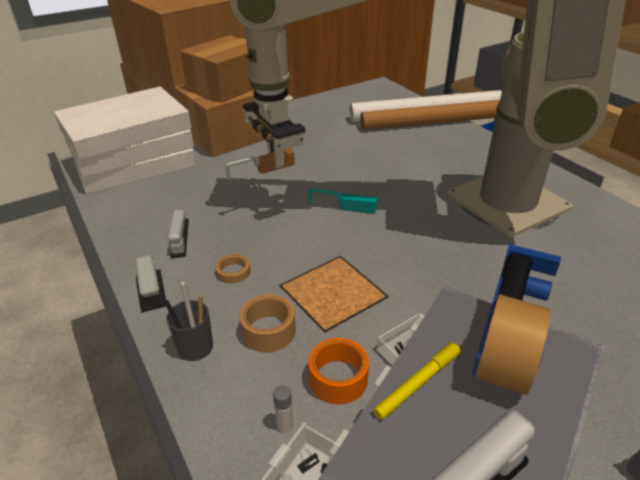

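View pics/wrist2.png

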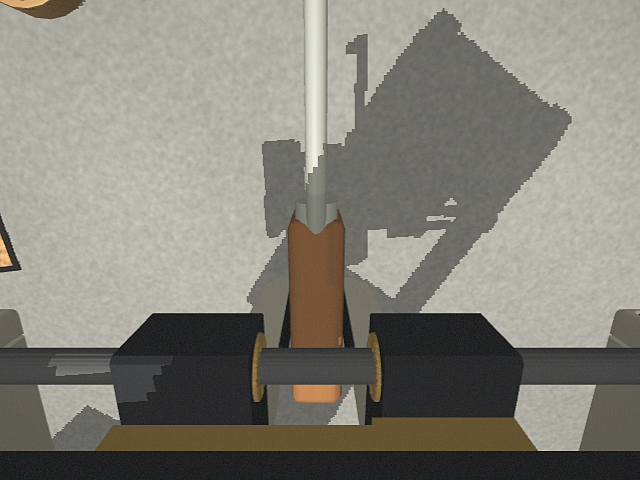

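The side view shows the hook held level with the prong hanging free. The wrist view shows the rod straight ahead along column 315. Next I'll carry it over the big roll.

```bash
python3 go.py .5864 .0519 .12 -79.8
```

```text
t 3.55 tcp [ 0.4867 -0.2981  0.1198] az -92.38 z [-0.0052  0.0043 -1.    ] F [ 0.7 -0.1 -1.6] open 0.0239
shift cm [-35.38  -8.5    0.08] turn -0.2196
```

Emit:
{"fn": "play_rows", "kwargs": {
  "increments": [
    [[-1.5,-0.3,0,0],[-4.5,-1,0,-0.05],[-8,-1.8,0,-0.1],[-11.5,-2.7,0,-0.15],[-15,-3.6,0,-0.2]]
  ]
}}

```text
t: 4.05
tool_pos: [0.5285, -0.1472, 0.1192]
orientation: [2.392, -2.036, -0.013]
force: [1.1, -0.3, -1.1]
opening: 0.0238
```

```bash
python3 go.py .5864 .0519 .12 -79.8
```

```text
t 4.05 tcp [ 0.5285 -0.1472  0.1192] az -80.81 z [-0.0066  0.0053 -1.    ] F [ 1.1 -0.3 -1.1] open 0.0238
shift cm [-1.874e+01 -8.890e+00 -1.000e-02] turn -0.0177
```

Emit:
{"fn": "play_rows", "kwargs": {
  "increments": [
    [[-4,-2,0,-0.018],[-8,-4,0,-0.018],[-12,-6,0,-0.018],[-16,-7.6,0,-0.018],[-18.3,-8.7,0,-0.018]]
  ]
}}

```text
t: 4.55
tool_pos: [0.5844, 0.0516, 0.1189]
orientation: [2.412, -2.012, -0.017]
force: [-0.1, -1.1, -2.7]
opening: 0.0236
```

Emit:
{"fn": "play_rows", "kwargs": {
  "increments": [
    [[-0.2,-0.1,0,0],[-0.2,-0.1,0,0],[-0.2,-0.1,0,0]]
  ]
}}

```text
t: 4.85
tool_pos: [0.5843, 0.0532, 0.1181]
orientation: [2.411, -2.011, -0.018]
force: [-0.8, -0.2, -1.8]
opening: 0.0237
```

```bash
python3 go.py .5864 .0519 .12 -79.8;python3 - <<'E'
from h import *
for n in('wrist','top','side'):
    cp=camera_params(n);p,d=read_camera(n);cv2.imwrite(f'pics/{n}3.png',p);np.savez(f'pics/{n}3.npz',d=d,**cp)
a=cv2.imread('pics/side3.png')[170:390,130:420];b=cv2.imread('pics/top3.png')[90:260,180:400]
cv2.imwrite('pics/c3.png',np.hstack([cv2.resize(a,(400,303)),cv2.resize(b,(392,303))]))
E
python3 go.py .5864 .0519 .12 -79.8
```

```text
t 4.85 tcp [0.5843 0.0532 0.1181] az -79.66 z [-0.0098  0.006  -0.9999] F [-0.8 -0.2 -1.8] open 0.0237
shift cm [ 0.16 -0.18 -0.19] turn 0.0025
t 5.0 tcp [0.5848 0.0525 0.1187] az -79.75 z [-0.0087  0.0062 -0.9999] F [-0.3  0.2 -1.6] open 0.024
shift cm [ 0.08 -0.15 -0.13] turn 0.0009
```

View pics/c3.png

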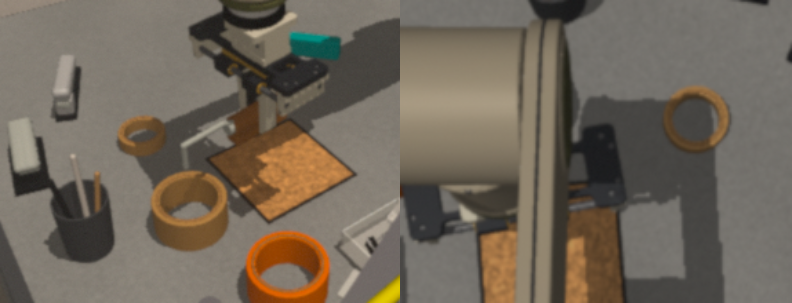

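View pics/wrist3.png

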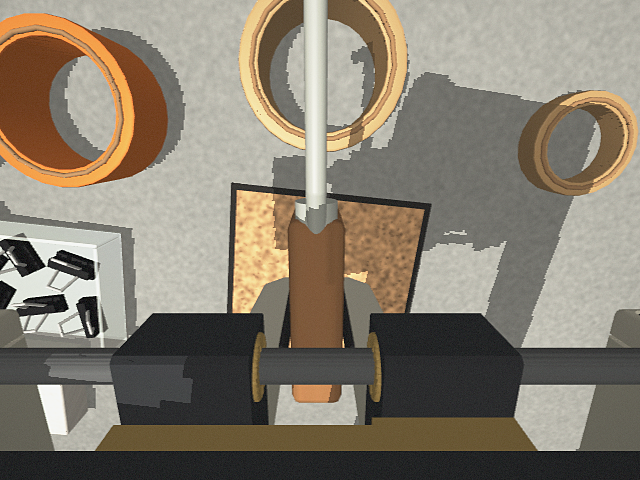

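```bash
python3 - <<'E'
from h import *
def proj(cp,X):
    c=R.from_rotvec(cp['orientation']).inv().apply(np.array(X)-cp['eye']);K=cp['K'];return K[0,0]*c[0]/-c[2]+K[0,2],-K[1,1]*c[1]/-c[2]+K[1,2]
s=read_state();M=R.from_rotvec(s['orientation']).as_matrix()
tip=s['tool_pos']-.119*M[:,1]+M[:,2]*.0149;print('tip',tip,'side px',proj(camera_params('side'),tip))
a=cv2.imread('pics/side3.png')[230:330,220:340];cv2.imwrite('pics/c4.png',cv2.resize(a,None,fx=5,fy=5))
for n in('wrist','side'):
  z=np.load(f'pics/{n}3.npz');cp={k:z[k] for k in('K','eye','orientation')};d=z['d'];p=cv2.imread(f'pics/{n}3.png')
  import h;h.camera_params=lambda n:cp
  m=cv2.inRange(cv2.cvtColor(p,cv2.COLOR_BGR2HSV),(5,50,40),(25,200,255))>0
  P=pts(n,d,m);Q=P[(np.hypot(P[:,0]-.7035,P[:,1]-.073)<.056)&(abs(P[:,2]-.05)<.004)]
  A=np.c_[2*Q[:,:2],np.ones(len(Q))];q=np.linalg.lstsq(A,(Q[:,:2]**2).sum(1),rcond=None)[0];print(n,q[:2],np.sqrt(q[2]+q[:2]@q[:2]),len(Q))
E
```

```text
tip [0.7017743  0.07374657 0.10296517] side px (np.float64(266.2188864443003), np.float64(292.319505121595))
wrist [0.70098864 0.06986319] 0.043355136665515014 7466
side [0.70521196 0.0728502 ] 0.0442594835092506 857
```

View pics/c4.png

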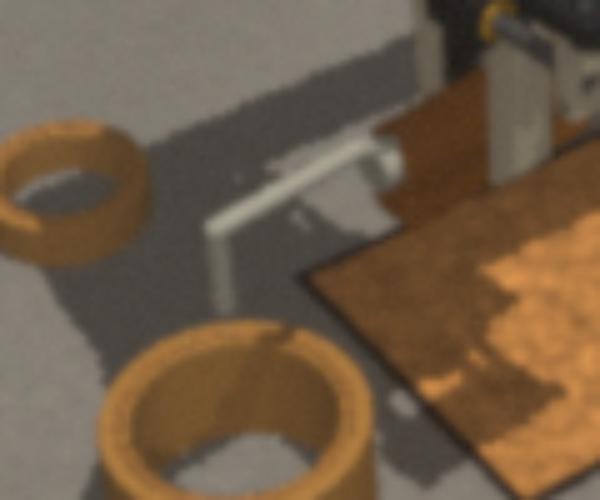

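The predicted tip pixel (266,292) matches the picture, which has it at about (265,292), so the prong is over the hole. Lowering now.

Emit:
{"fn": "play_rows", "kwargs": {
  "increments": [
    [[0.05,-0.1,1.5,0],[0.05,-0.1,3.5,0],[0.05,-0.1,5,0],[0.05,-0.1,5.5,0],[0.05,-0.1,5.5,0]]
  ]
}}

```text
t: 5.5
tool_pos: [0.5843, 0.0522, 0.0622]
orientation: [2.409, -2.013, -0.02]
force: [-0.4, -0.1, -1.4]
opening: 0.0238
```

```bash
python3 go.py .5864 .0519 .0345 -79.8
```

```text
t 5.5 tcp [0.5843 0.0522 0.0622] az -79.77 z [-0.0114  0.0062 -0.9999] F [-0.4 -0.1 -1.4] open 0.0238
shift cm [ 0.09 -0.23  2.76] turn 0.0005
```

Emit:
{"fn": "play_rows", "kwargs": {
  "increments": [
    [[0.05,-0.1,1,0],[0.05,-0.1,2,0],[0.05,-0.1,2.6,0],[0.05,-0.1,2.7,0],[0.05,-0.1,2.7,0]]
  ]
}}

```text
t: 6.0
tool_pos: [0.5849, 0.0521, 0.0348]
orientation: [2.409, -2.012, -0.021]
force: [0.1, 0.3, -1.5]
opening: 0.0234
```

```bash
python3 go.py .5864 .0519 .0345 -79.8;python3 - <<'E'
from h import *
for n in('wrist','side'):
    cp=camera_params(n);p,d=read_camera(n);cv2.imwrite(f'pics/{n}5.png',p);np.savez(f'pics/{n}5.npz',d=d,**cp)
a=cv2.imread('pics/side5.png')[230:360,220:360];cv2.imwrite('pics/c5.png',cv2.resize(a,None,fx=4,fy=4))
E
```

```text
t 6.0 tcp [0.5849 0.0521 0.0348] az -79.76 z [-0.0119  0.0061 -0.9999] F [ 0.1  0.3 -1.5] open 0.0234
shift cm [ 0.05 -0.15  0.03] turn 0.0006
```

View pics/c5.png

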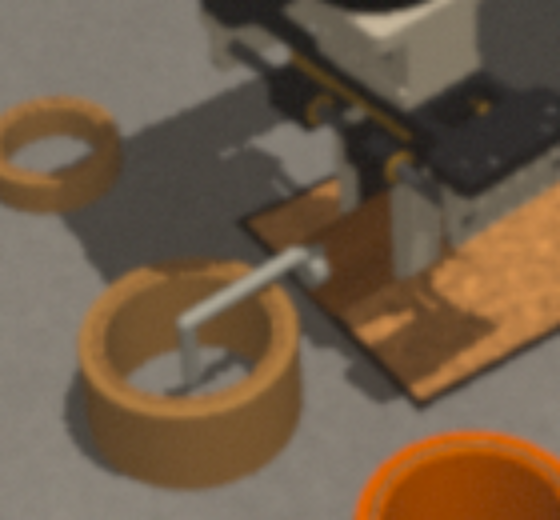

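The side view shows the prong hanging inside the hole, near its middle, with the rod above the rim. Starting a slow drag.

Emit:
{"fn": "play_rows", "kwargs": {
  "increments": [
    [[0,0.6,0,0],[0,1.3,0,0],[0,2,0,0],[0,2.5,0,0],[0,3,0,0]]
  ]
}}

```text
t: 6.6
tool_pos: [0.5553, 0.0467, 0.0359]
orientation: [2.409, -2.013, -0.019]
force: [0.2, -0.7, -1.1]
opening: 0.0239
```

```bash
python3 go.py .3924 .0169 .0345 -79.8
```

```text
t 6.6 tcp [0.5553 0.0467 0.0359] az -79.77 z [-0.0107  0.0062 -0.9999] F [ 0.2 -0.7 -1.1] open 0.0239
shift cm [ 0.04 16.56  0.3 ] turn 0.0005
```

Emit:
{"fn": "play_rows", "kwargs": {
  "increments": [
    [[0,0.6,0.1,0],[0,1.2,0.1,0],[0,1.9,0.1,0],[0,2.6,0.1,0],[0,3.4,0.1,0]]
  ]
}}

```text
t: 7.1
tool_pos: [0.5213, 0.0405, 0.0352]
orientation: [2.409, -2.013, -0.019]
force: [1.7, -0.4, -0.5]
opening: 0.0239
```

```bash
cat > look.py <<'E'
from h import *
import sys
k=sys.argv[1];cp=camera_params('side');p,d=read_camera('side');cv2.imwrite(f'pics/side{k}.png',p)
cv2.imwrite(f'pics/c{k}.png',cv2.resize(p[200:380,200:440],None,fx=3,fy=3))
m=cv2.inRange(cv2.cvtColor(p,cv2.COLOR_BGR2HSV),(5,90,40),(25,200,255))>0
P=pts('side',d,m);Q=P[(abs(P[:,2]-.052)<.008)&(P[:,1]<.14)&(P[:,1]>-.01)&(P[:,0]>.46)]
A=np.c_[2*Q[:,:2],np.ones(len(Q))];q=np.linalg.lstsq(A,(Q[:,:2]**2).sum(1),rcond=None)[0];c=q[:2]
r=np.hypot(*(Q[:,:2]-c).T);Q=Q[(r>.034)&(r<.054)]
A=np.c_[2*Q[:,:2],np.ones(len(Q))];q=np.linalg.lstsq(A,(Q[:,:2]**2).sum(1),rcond=None)[0];c=q[:2]
pl=np.linalg.lstsq(np.c_[Q[:,:2]-c,np.ones(len(Q))],Q[:,2],rcond=None)[0]
print('roll',c.round(4),'r',np.sqrt(q[2]+c@c).round(4),len(Q),'plane slope,z',pl.round(4))
E
python3 look.py 6;python3 go.py .3924 .0169 .0345 -79.8
```

```text
roll [0.6624 0.0637] r 0.0377 138 plane slope,z [-0.004   0.0046  0.0506]
t 7.15 tcp [0.52   0.0404 0.0348] az -79.77 z [-0.0122  0.0061 -0.9999] F [ 1.5  0.2 -1.6] open 0.0238
shift cm [ 0.05 12.97  0.18] turn 0.0006
```

View pics/c6.png

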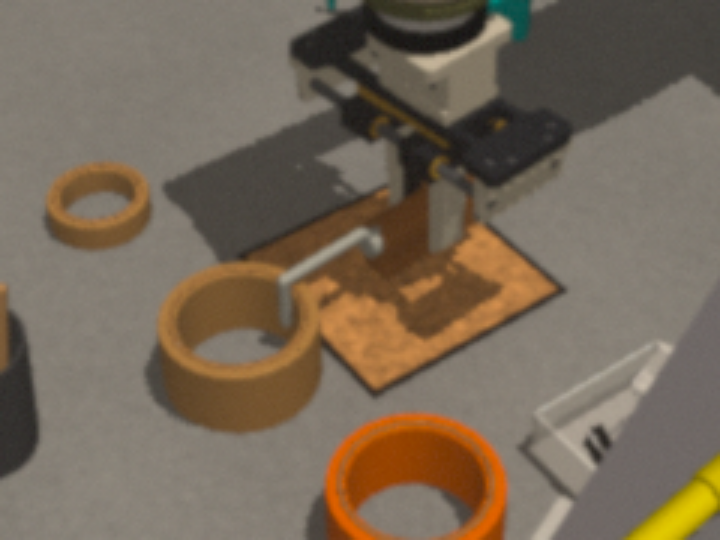

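The roll is being pulled by its near wall, lying flat and with a small force. Continuing the drag.

Emit:
{"fn": "play_rows", "kwargs": {
  "increments": [
    [[0,0.8,0.03,0],[0,1.7,0.03,0],[0,2.6,0.03,0],[0,3.5,0.03,0],[0,4.4,0.03,0]]
  ]
}}

```text
t: 7.65
tool_pos: [0.4759, 0.0325, 0.0351]
orientation: [2.408, -2.012, -0.021]
force: [1.8, 0.6, -1.4]
opening: 0.0238
```

```bash
python3 look.py 7;python3 go.py .3924 .0169 .0345 -79.8
```

```text
roll [0.621  0.0552] r 0.0394 134 plane slope,z [-0.0177 -0.0024  0.0504]
t 7.7 tcp [0.4744 0.0324 0.0346] az -79.76 z [-0.0142  0.006  -0.9999] F [ 0.4 -0.9 -1.5] open 0.024
shift cm [0.06 8.34 0.12] turn 0.0007
```

View pics/c7.png

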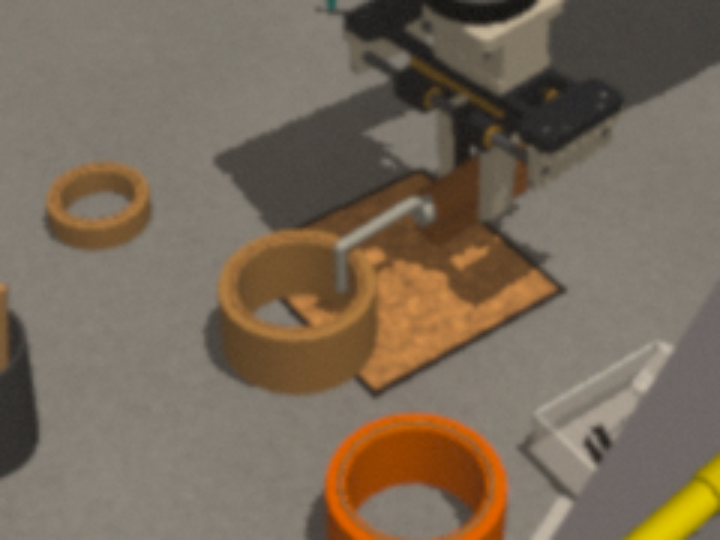

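Emit:
{"fn": "play_rows", "kwargs": {
  "increments": [
    [[0,0.8,-0.03,0],[0,1.7,-0.03,0],[0,2.6,-0.03,0],[0,3.5,-0.03,0],[0,4.3,-0.03,0]]
  ]
}}

```text
t: 8.2
tool_pos: [0.4311, 0.0246, 0.0353]
orientation: [2.407, -2.011, -0.024]
force: [0.7, 0.2, -1.9]
opening: 0.024
```

```bash
python3 look.py 8;python3 go.py .3924 .0169 .0345 -79.8
```

```text
roll [0.5835 0.0477] r 0.0432 261 plane slope,z [0.0017 0.0022 0.0512]
t 8.25 tcp [0.4299 0.0245 0.035 ] az -79.76 z [-0.0162  0.0059 -0.9999] F [ 0.5  0.3 -0.8] open 0.0238
shift cm [0.08 3.82 0.1 ] turn 0.0007
```

View pics/c8.png

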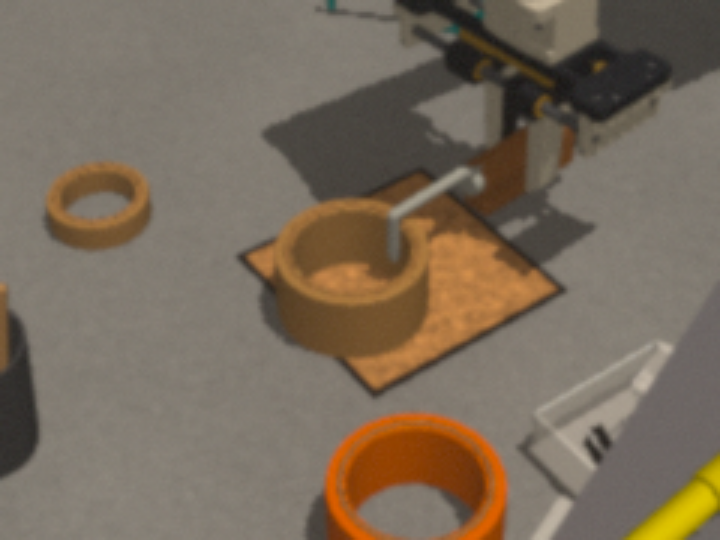

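Emit:
{"fn": "play_rows", "kwargs": {
  "increments": [
    [[0,0.8,0,0],[0,1.7,0,0],[0,2.6,0,0],[0,3.4,0,0],[0,3.9,0,0]]
  ]
}}

```text
t: 8.75
tool_pos: [0.3907, 0.0174, 0.0355]
orientation: [2.406, -2.01, -0.025]
force: [1.6, 0.4, -1.5]
opening: 0.0237
```

Emit:
{"fn": "play_rows", "kwargs": {
  "increments": [
    [[0,-0.5,0,0],[0,-1.2,0,0],[0,-1.2,0,0]]
  ]
}}

```text
t: 9.05
tool_pos: [0.4037, 0.0197, 0.0356]
orientation: [2.407, -2.011, -0.025]
force: [0.6, 0.4, -0.8]
opening: 0.0239
```

```bash
python3 look.py 9;python3 go.py .3924 .0169 .0345 -79.8
```

```text
roll [0.5622 0.043 ] r 0.0364 120 plane slope,z [ 0.0162 -0.0107  0.0502]
t 9.1 tcp [0.4032 0.0197 0.0354] az -79.75 z [-0.0163  0.0059 -0.9998] F [ 0.5  0.3 -1.8] open 0.0237
shift cm [0.08 1.11 0.1 ] turn 0.0009
```

View pics/c9.png

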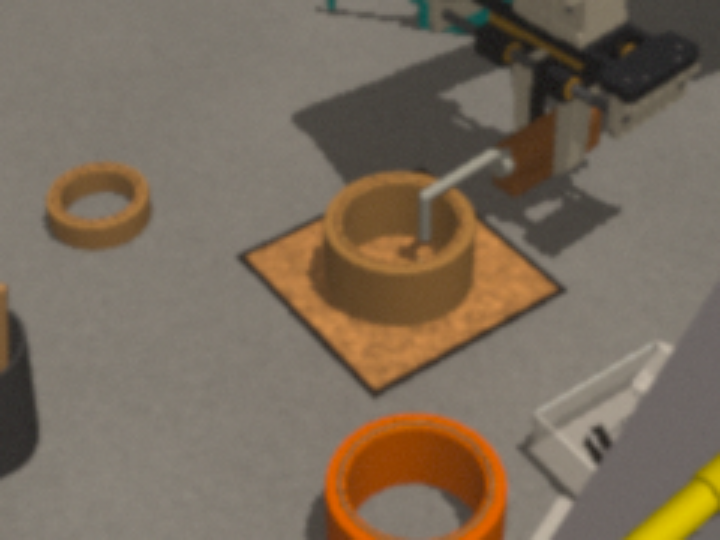

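The side view shows the roll flat and apparently wholly on the mat, with the prong free of the wall. Next I'll lift out and measure.

Emit:
{"fn": "play_rows", "kwargs": {
  "increments": [
    [[0,0,-1,0],[0,0,-3,0],[0,0,-5.5,0],[0,0,-8,0],[0,0,-9,0]]
  ]
}}

```text
t: 9.6
tool_pos: [0.4063, 0.019, 0.1285]
orientation: [2.408, -2.012, -0.02]
force: [0.8, 0.1, -1.0]
opening: 0.0235
```

```bash
cat > chk.py <<'E'
from h import *
import sys
k=sys.argv[1];c4=None
for n in('top','side'):
    p,d=read_camera(n);cv2.imwrite(f'pics/{n}{k}.png',p)
    m=cv2.inRange(cv2.cvtColor(p,cv2.COLOR_BGR2HSV),(5,60,30),(25,255,255))>0
    P=pts(n,d,m)
    for nm,c0,z in(('big',(.543,.044),.05),('small',(.691,-.117),.022)):
        Q=P[(np.hypot(P[:,0]-c0[0],P[:,1]-c0[1])<.075)&(abs(P[:,2]-z)<.004)]
        if len(Q)<30: print(n,nm,'few');continue
        for _ in range(3):
            A=np.c_[2*Q[:,:2],np.ones(len(Q))];q=np.linalg.lstsq(A,(Q[:,:2]**2).sum(1),rcond=None)[0];c=q[:2]
            r=np.hypot(*(Q[:,:2]-c).T);Q=Q[abs(r-np.median(r))<.01]
        print(n,nm,c.round(4),np.sqrt(q[2]+c@c).round(4),len(Q))
E
python3 chk.py 10; python3 go.py
```

```text
top big [0.5438 0.0452] 0.0441 879
top small [ 0.6902 -0.1163] 0.031 481
side big [0.5469 0.0451] 0.0443 688
side small [ 0.6932 -0.1164] 0.0313 356
t 9.7 tcp [0.406  0.019  0.1272] az -79.74 z [-0.0128  0.0056 -0.9999] F [ 0.2  0.5 -1.3] open 0.0238
```

View pics/top10.png

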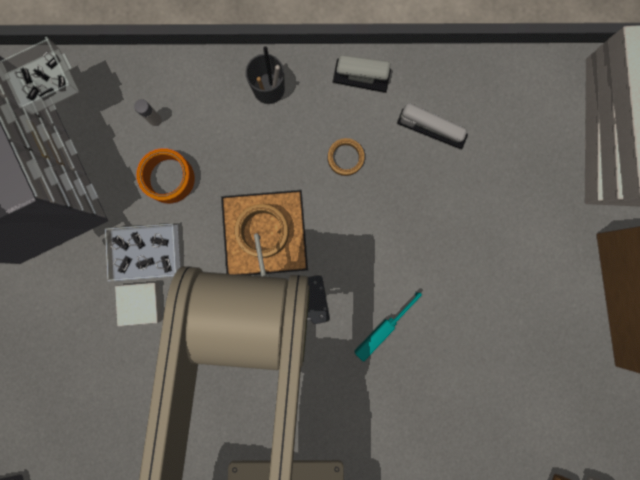

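View pics/side10.png

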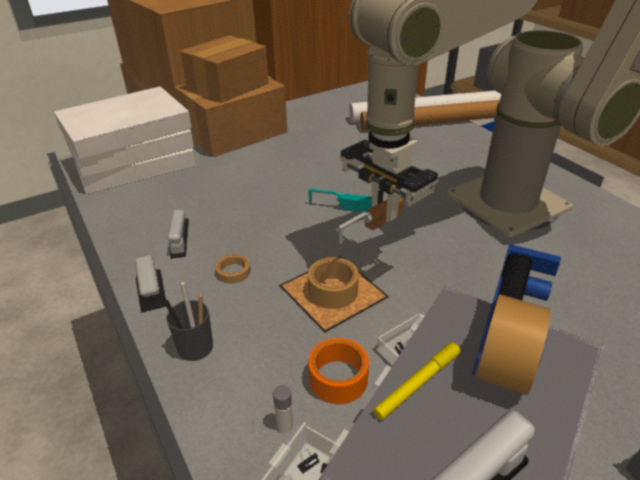

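The top view shows the roll ring centred on the mat, about (0.545, 0.045) against the mat's (0.543, 0.044), and the small roll unmoved. I'll take the hook back to its free spot on the right.

```bash
python3 go.py .4855 -.2971 .12 -92.4
```

```text
t 9.7 tcp [0.406  0.019  0.1272] az -79.74 z [-0.0128  0.0056 -0.9999] F [ 0.2  0.5 -1.3] open 0.0238
shift cm [32.53 -2.2   0.44] turn 0.2209
```

Emit:
{"fn": "play_rows", "kwargs": {
  "increments": [
    [[1.5,0,0,0.03],[4.5,-0.2,0,0.07],[8,-0.4,0,0.12],[11.5,-0.7,0,0.17],[15,-1,0,0.22]]
  ]
}}

```text
t: 10.2
tool_pos: [0.4418, -0.1277, 0.1242]
orientation: [2.169, -2.264, -0.023]
force: [-0.0, 0.6, -1.2]
opening: 0.0236
```

```bash
python3 go.py .4855 -.2971 .12 -92.4
```

```text
t 10.2 tcp [ 0.4418 -0.1277  0.1242] az -92.45 z [-0.0148  0.0065 -0.9999] F [-0.   0.6 -1.2] open 0.0236
shift cm [16.74 -5.09  0.25] turn -0.0009
```

Emit:
{"fn": "play_rows", "kwargs": {
  "increments": [
    [[3.5,-1,0,0],[7,-2.1,0,0],[10.5,-3.2,0,0],[14,-4.3,0,0],[16.5,-5,0,0]]
  ]
}}

```text
t: 10.7
tool_pos: [0.4841, -0.2963, 0.1203]
orientation: [2.167, -2.264, -0.027]
force: [1.1, 0.1, -1.3]
opening: 0.0235
```

Emit:
{"fn": "play_rows", "kwargs": {
  "increments": [
    [[0.1,0,0,0],[0.1,0,0,0]]
  ]
}}

```text
t: 10.9
tool_pos: [0.4828, -0.2969, 0.118]
orientation: [2.166, -2.265, -0.033]
force: [0.0, -0.4, -1.3]
opening: 0.0241
```

```bash
python3 go.py .4855 -.2971 .0187 -92.4
```

```text
t 10.9 tcp [ 0.4828 -0.2969  0.118 ] az -92.58 z [-0.0199  0.0102 -0.9998] F [ 0.  -0.4 -1.3] open 0.0241
shift cm [ 0.1  -0.48  9.92] turn -0.0032
```

Emit:
{"fn": "play_rows", "kwargs": {
  "increments": [
    [[0,-0.1,2,0],[0,-0.2,4.5,0],[0,-0.2,7,0],[0,-0.2,8.6,0],[0,-0.2,8.9,0]]
  ]
}}

```text
t: 11.4
tool_pos: [0.4811, -0.2937, 0.0261]
orientation: [2.166, -2.264, -0.041]
force: [0.4, 1.0, -1.8]
opening: 0.0239
```

```bash
python3 go.py .4855 -.2971 .0187 -92.4
```

```text
t 11.4 tcp [ 0.4811 -0.2937  0.0261] az -92.53 z [-0.024   0.0134 -0.9996] F [ 0.4  1.  -1.8] open 0.0239
shift cm [ 0.33 -0.47  0.73] turn -0.0023
```

Emit:
{"fn": "play_rows", "kwargs": {
  "increments": [
    [[0,0,0.3,0],[0,0,0.5,0],[0,0,0.7,0],[0,0,0.7,0],[0,0,0.7,0]]
  ]
}}

```text
t: 11.9
tool_pos: [0.4813, -0.2939, 0.0197]
orientation: [2.166, -2.264, -0.04]
force: [-0.0, -0.4, -1.1]
opening: 0.0238
```

```bash
python3 go.py .4855 -.2971 .0179 -92.4; python3 - <<'E'
from h import *
p,d=read_camera('side');cv2.imwrite('pics/c11.png',cv2.resize(p[150:260,200:340],None,fx=5,fy=5))
E
```

```text
t 11.9 tcp [ 0.4813 -0.2939  0.0197] az -92.54 z [-0.0232  0.0128 -0.9996] F [-0.  -0.4 -1.1] open 0.0238
shift cm [ 0.3  -0.44  0.17] turn -0.0024
```

View pics/c11.png

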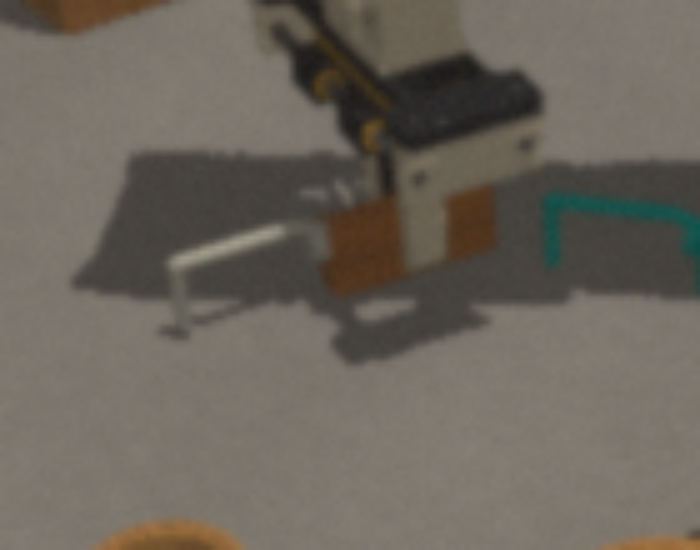

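The side view shows the hook almost on the table, with the gripper still carrying its weight. One more small step down until the weight comes off.

Emit:
{"fn": "play_rows", "kwargs": {
  "increments": [
    [[0,0,0.1,0],[0,0,0.2,0],[0,0,0.2,0]]
  ]
}}

```text
t: 12.25
tool_pos: [0.4815, -0.2942, 0.0185]
orientation: [2.166, -2.264, -0.039]
force: [-2.2, 1.2, 4.6]
opening: 0.0236
```

```bash
python3 go.py;python3 go.py;python3 go.py
```

```text
t 12.25 tcp [ 0.4815 -0.2942  0.0185] az -92.54 z [-0.0227  0.0123 -0.9997] F [-2.2  1.2  4.6] open 0.0236
t 12.25 tcp [ 0.4815 -0.2942  0.0185] az -92.54 z [-0.0227  0.0123 -0.9997] F [-2.2  1.2  4.6] open 0.0236
t 12.25 tcp [ 0.4815 -0.2942  0.0185] az -92.54 z [-0.0227  0.0123 -0.9997] F [-2.2  1.2  4.6] open 0.0236
```

The hook is now on the table (the upward force shows contact). Opening the jaws.

Emit:
{"fn": "play_rows", "kwargs": {
  "increments": [
    [[0,0,0,0],[0,0,0,0],[0,0,0,0],[0,0,0,0],[0,0,0,0]]
  ],
  "jaw": 6
}}

```text
t: 12.75
tool_pos: [0.4815, -0.2942, 0.0184]
orientation: [2.166, -2.264, -0.039]
force: [-0.6, -0.3, 0.2]
opening: 0.058
```

Emit:
{"fn": "play_rows", "kwargs": {
  "increments": [
    [[0,0,-1.5,0],[0,0,-4.5,0],[0,0,-8,0],[0,0,-12,0],[0,0,-14,0]]
  ]
}}

```text
t: 13.25
tool_pos: [0.4863, -0.2971, 0.1639]
orientation: [2.167, -2.265, -0.029]
force: [0.9, -1.4, 1.0]
opening: 0.0598
```

```bash
python3 go.py; python3 chk.py 12
```

```text
t 13.25 tcp [ 0.4863 -0.2971  0.1639] az -92.54 z [-0.0179  0.0088 -0.9998] F [ 0.9 -1.4  1. ] open 0.0598
top big [0.5437 0.0453] 0.0441 917
top small [ 0.6904 -0.1163] 0.031 472
side big [0.5467 0.0448] 0.0443 685
side small [ 0.6933 -0.1164] 0.0313 358
```

View pics/side12.png

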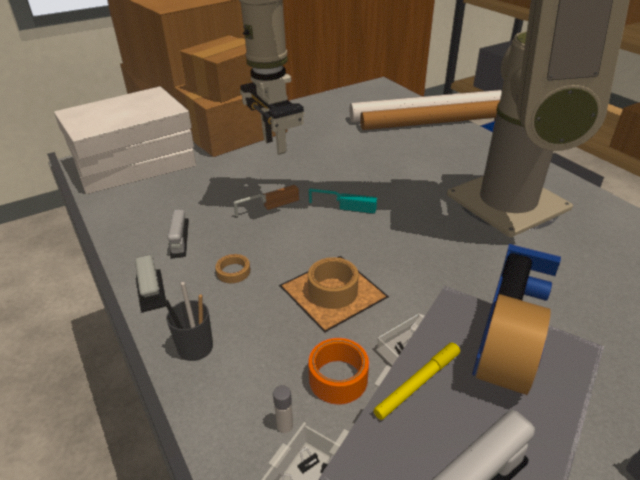

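View pics/top12.png

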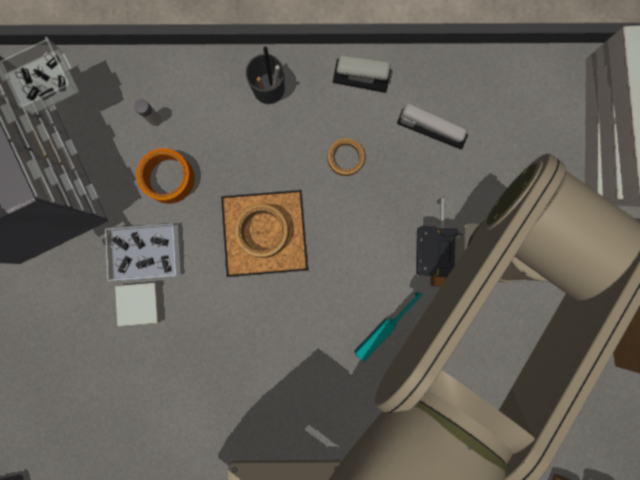

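The side view shows the hook upright on the table, released, with the jaws above it. The roll is centred on the mat and the decoys look unmoved. I'll let the arm settle and hand in.

Emit:
{"fn": "play_rows", "kwargs": {
  "increments": [
    [[0,0,0,0],[0,0,0,0],[0,0,0,0],[0,0,0,0]]
  ]
}}

```text
t: 13.75
tool_pos: [0.4864, -0.2972, 0.1627]
orientation: [2.167, -2.265, -0.029]
force: [0.0, -1.2, 0.2]
opening: 0.06
```

```bash
python3 -c "
from plant import *
print(close_job())"
```

```text
the job is handed in; nothing more can be done
None
```

The big tape roll is on the cork mat and the job is handed in at about 14 s of the 51 s allowed. I picked up the hook by its handle, lowered the prong into the roll's hole and dragged it about 16 cm, flat in every check picture. I then lifted the prong out, laid the hook back near its starting spot and let go.

Last checks:
- **Big roll:** its centre measures (0.544, 0.045) from the top camera and (0.547, 0.045) from the side camera. The mat's centre is (0.543, 0.044), so the roll is wholly on the mat with about 25 mm to spare on each side. The cameras differ by about 3 mm, as they did from the start.
- **Small roll:** unmoved to within 1 mm.
- **Hook:** it stands upright on the table, well clear of the roll, with the open gripper about 14 cm above where it let go.
- **Forces:** the readings after each move never exceeded about 5 N, the highest being when the hook touched down.
- **Not measured:** I judged the decoys (orange ring and turquoise hook) only by eye, and they look unmoved. The tool was tilted by about 1° when I set the hook down, with no visible effect.

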